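# Gauge the paper-roll spindle by stepping down the hole gauge

## Robot

A 6-joint arm with a two-finger parallel gripper is mounted at the origin on the work surface. World frame = base frame: x ahead of the robot, y to its left, z up, the work surface at z = 0. Lengths are in m, angles in rad, forces in N, time in s.
With the tool pointing down it reaches from about 0.3 to 0.875 m from the base axis. Payload 6.4 kg.
Tool frame: the origin (TCP) lies on the centre line of the jaws, within the pads' length; the fingertips stand 11 mm ahead of it and the grasp point (between the pads) lies 8 mm behind it; x points along the fingers, y is the direction in which the jaws open and shut, and the axes are right-handed (so a half turn about x gives the same grasp; the last joint's range is limited). The gripper opens to 85 mm and grips with 20 to 120 N. Pads are 22 mm wide; open, the fingers measure 114 mm over their backs; the gripper's body (76 mm by 85 mm) begins 54 mm behind the grasp point. The pads swing forward as they close: fully open they stand 13 mm farther back than shut.
Start: joints at [0.942, 0.181, 1.607, -0, 1.354, -0.206], TCP at [0.236, 0.524, 0.207] pointing down, gripper open.
Joint ranges: [-2.99, 2.99], [-0.89, 2.07], [0.3, 2.58], [-1.14, 4.28], [0, 2.63], [-3.12, 3.12]. Speed limits (rad/s): [2.57, 2.57, 3.01, 3.14, 3.14, 3.14].

## Interface

Orientations are given as a unit quaternion [w, x, y, z].
In Python, from bench import ctrl, camera, hand_in gives the robot as it stands. The module is installed in compiled form; this text tells all that it offers.
- The arm moves only by the tool drive_tool, never from a script. Its argument "increments" is a list of rows, each a list of 7 numbers: the shift along the tool's x, y, z in m, then the turn, a rotation vector about the tool's x, y, z in degrees, then the gripper's target within -1 to 1 (fully open at 1, half-way at 0, shut at -1). In form: [[dx, dy, dz, rx, ry, rz, claw], ...]. A call has 1 to 10 rows; each row shifts and turns the commanded pose from where the row before left it, along the tool's axes as they then stand; what a row does not reach is not made up. A row lasts 1/8 s, in which the tool goes at most 62.5 mm and 10.7 degrees, less where a joint would pass 70% of its speed; a pose out of reach is approached as far as the arm can. A call is refused whole if a number of a shift passes 0.0625 or a number of a turn 10.7, either way. A call with a gripper value outside its range is refused whole. The fingers move at their own pace and stop on an object; the grip force is fixed at half the most. Time passes only in rows, so rows that do not move let the fingers close. It gives the time, the measured TCP pose, the force and the opening at its end, in the units of the state.
- ctrl.get_obs(): the state, without advancing time (a new reading comes with each control period).
- camera(name): name is "scene" or "top" or "wrist"; returns a dict with "img" (480x640x3 uint8, red, green, blue), "depth" (480x640 float32, m along the optical axis (not along the pixel's ray), 0 where there is no reading), "fx", "fy", "cx", "cy" (pixels), "world_from_camera" (4x4, takes a point from camera to world coordinates); the wrist camera has in their place "hand_eye" (4x4, takes a point from camera to tool coordinates, whose origin is the TCP and whose axes are the tool frame's). Camera axes: x right, y down, z forward; pixel columns grow to the right and rows downward; lengths in m; the calibration is good to about 2 mm. The wrist camera is an equidistant fisheye: a pixel r from the principal point sees the ray r / f radians off the axis. A picture is of the moment at which its call begins: read the wrist's pose just before it.
- hand_in(): hands the job in, once; it reports no verdict.
The state is a dict: "time_s": time; "q": joint angles; "dq": joint speeds; "joint_efforts": joint torques, N m; "eef_pos": TCP position; "eef_rot": TCP orientation; "wrist_force": force on the tool from outside, world axes, zero at the start; "torque": the same for the moment, N m; "opening": opening from 0.0 (shut) to 1.0 (fully open).
Only numpy, scipy, OpenCV 4.12 (cv2) and the standard library are available. Lean on these libraries where they do the work, as an engineer would, in place of code of your own. Each camera call takes 0.05 s, during which the arm holds its last target.

## Task

Find the gauge hole that matches the paper-roll spindle: put its shank into the widest hole first and step down the row until the shank passes through while the collar stops on the bar (too wide: the collar sinks in too; too narrow: the nose sticks). Leave it hanging upright by its collar in that hole, let go, and leave the other things where they are.

Things in the scene. Friction and masses are not known exactly. Their poses are not given: they have to be found in the camera images.
- spindle_grip (a point): Loose aluminium paper-roll spindle, 140 mm long, standing upright, nose down, in the acrylic stand. This point: middle of its round black stem (20 mm diameter, from 80 to 140 mm above the nose's end), on the axis, 110 mm above the nose's end; grasp here. z axis along the spindle, up.
- spindle_collar (a point): Centre of the underside of the spindle's collar (28.5 mm diameter, from 70 to 80 mm above the nose's end), on the axis. z axis along the spindle, up.
- spindle_tip (a point): End of the spindle's nose, its lowest point when upright, on the axis. The nose tapers from 15 to 22 mm diameter over 7 mm; above it the shank is 22 mm in diameter up to the collar at 70 mm. z axis along the spindle, up.
- spindle: The same spindle's body, 0.11 to 0.23 kg; origin at the end of its nose, z along its axis, up.
- stand: Fixed clear acrylic block 75 x 75 x 45 mm with a 25 mm hole, 35 mm deep, in its top, in which the spindle stands at the start (nose 10 mm above the cart's top; raise it 40 mm to be clear). Origin: centre of its underside.
- gauge: Hole gauge, fixed: hollow grey steel housing 164 mm (its x) by 220 mm (its y), 94 mm high. A slot 42 mm wide along y in its top shows a steel gauge bar 10 mm thick, upper face 2 mm below the housing's top, with four through holes in a straight row along y, 48 mm apart, stepping down from hole0 (+y end) to hole3; empty space below. Origin: centre of its underside, z up.
- hole0 (a point): Centre of the widest hole (32 to 36 mm diameter, too wide: the collar goes in), at the bar's upper face, 92 mm above the cart's top. Never the matching one. Axes as the gauge's.
- hole1 (a point): Centre of the second hole, at the bar's upper face. Exactly one of hole1, hole2 and hole3 is 24.5 mm in diameter and matches; which one changes from episode to episode and the poses do not tell. Axes as the gauge's.
- hole2 (a point): Centre of the third hole, at the bar's upper face. Holes before the matching one are 32 to 36 mm wide (the collar goes in too); holes after it are 17 mm or less (the nose enters about 2 mm at most and sticks). Axes as the gauge's.
- hole3 (a point): Centre of the fourth, narrowest hole, at the bar's upper face. In the matching hole the collar rests on the bar with the nose 70 mm below the bar's upper face, 22 mm above the cart's top. Axes as the gauge's.
- stapler: Bystander: loose chrome stapler 150 x 36 x 53 mm, origin under its centre. To be left alone.
- pen_cup: Bystander: loose orange pen cup, 80 mm across, 100 mm high, pens up to 150 mm high; origin under its centre. To be left alone.
- cartridge: Bystander: loose white cartridge 105 x 40 x 66 mm, origin under its centre. To be left alone.
- marble_dish: Bystander: loose small glass dish with marbles, 88 mm across, 28 mm high, origin under its centre. To be left alone.
- label_roll: Bystander: loose roll of labels standing on its end, 90 mm across, 60 mm high, origin under its centre. To be left alone.
- tape_box: Bystander: loose cardboard box 70 x 110 x 35 mm, origin under its centre. To be left alone.
There are look-alikes about, which are no part of the job. What is shaped like the spindle but blue, pink or yellow is not meant.

How it is judged:
On the way:
1. the shank is put at least 10 mm deep, upright, into the widest hole (horizontal distance between spindle_tip and hole0 below 0.012 m and z of spindle_tip in the frame of hole0 below -0.01 m and angle between spindle_tip's own z axis and vertical below 0.2 rad), for 0.1 s.
At the end, for the whole second after the job is handed in: The spindle hangs released, at rest and upright (within 0.1 rad) in the one hole that its shank passes but its collar does not: collar underside within 6 mm of that hole's centre at the bar's upper face, nose within 8 mm of its axis. No other thing on the cart moved over 30 mm (((distance between spindle_collar and hole1 below 0.006 m and horizontal distance between spindle_tip and hole1 below 0.008 m) or (distance between spindle_collar and hole2 below 0.006 m and horizontal distance between spindle_tip and hole2 below 0.008 m) or (distance between spindle_collar and hole3 below 0.006 m and horizontal distance between spindle_tip and hole3 below 0.008 m)) and angle between spindle_tip's own z axis and vertical below 0.1 rad and linear speed of spindle below 0.02 m/s); the robot touches nothing.
It fails at once if a bystander (stapler, pen cup, cartridge, marble dish, label roll or tape box) was moved more than 30 mm (distance of any of stapler, pen_cup, cartridge, marble_dish, label_roll, tape_box from where it was at the start of the episode above 0.03 m).
It also fails if it takes over 54 s, if anything falls off the work surface, if the arm or the gripper's body presses on something with over 40 N, if the wrist force passes 120 N, or if a joint passes its speed limit or range.

## Working session

There is one attempt and no reset: what is moved stays moved. The work goes in short steps, Python scripts to look and compute and a tool call to move; the robot and the scene stay as the last step left them, time stands still between calls to the robot, and variables do not carry over. Pictures are saved under pics/ and viewed, and the job is handed in when it is done.

Besides the shell and the picture viewer there is one more tool, called after "Request:" by a JSON object that holds its "op" and its "data", one argument or row to a line. drive_tool: Moves the arm, as the interface text tells. Its arguments: {"type":"object","properties":{"increments":{"type":"array","items":{"type":"array","items":{"type":"number"}}}},"required":["increments"]}

```bash
mkdir -p pics
python3 - <<'E'
from bench import ctrl,camera
import cv2,pickle
o=ctrl.get_obs();print(o)
d={}
for n in("scene","top","wrist"):
    c=camera(n);d[n]=c;cv2.imwrite(f"pics/{n}0.png",c["img"][:,:,::-1])
    print(n,{k:v for k,v in c.items() if k not in("img","depth")})
pickle.dump((o,d),open("s0.pkl","wb"))
E
```

```text
{'time_s': 0.0, 'q': array([ 9.41674994e-01,  1.81533291e-01,  1.60802080e+00, -5.11822488e-06,
        1.35378368e+00, -2.06292929e-01]), 'dq': array([-2.60236192e-05, -1.51377891e-04, -2.31828111e-04, -6.06079231e-04,
       -9.11452728e-04, -7.89400390e-04]), 'joint_efforts': array([ 3.71835713e-04, -4.44858992e+01, -3.51343775e+01, -3.01931814e-04,
        9.02968895e-03, -9.63832214e-07]), 'eef_pos': array([0.23557002, 0.52387681, 0.20568236]), 'eef_rot': array([ 0.69111428,  0.14781618,  0.69161164, -0.14894551]), 'wrist_force': array([0.18458344, 0.93908738, 0.5684581 ]), 'torque': array([-0.00326355, -0.03394276,  0.00915046]), 'opening': 0.9980842532128943}
scene {'fx': 450.3237207128017, 'fy': 450.3237207128017, 'cx': 314.24117204697694, 'cy': 239.86720304138439, 'world_from_camera': array([[ 0.64981658,  0.39414315, -0.64991506,  1.14688425],
       [ 0.75986301, -0.35780329,  0.54275687, -0.48083092],
       [-0.01861784, -0.84653883, -0.53200131,  0.57133768],
       [ 0.        ,  0.        ,  0.        ,  1.        ]])}
top {'fx': 497.68967852620045, 'fy': 497.68967852620045, 'cx': 324.79784517108266, 'cy': 238.64176068393627, 'world_from_camera': array([[-0.00885967, -0.99590977,  0.08991797,  0.4662485 ],
       [-0.99993677,  0.00820074, -0.00769498, -0.00155174],
       [ 0.00692611, -0.08998046, -0.99591945,  1.26256236],
       [ 0.        ,  0.        ,  0.        ,  1.        ]])}
wrist {'fx': 371.64829954431775, 'fy': 371.64829954431775, 'cx': 316.1061814101042, 'cy': 239.57389857828338, 'hand_eye': array([[ 4.68430285e-04, -3.09722565e-01,  9.50826858e-01,
        -1.66616859e-01],
       [ 9.99999012e-01,  1.40545905e-03, -3.48406639e-05,
        -1.38468019e-03],
       [-1.32555727e-03,  9.50825934e-01,  3.09722917e-01,
        -7.96885883e-02],
       [ 0.00000000e+00,  0.00000000e+00,  0.00000000e+00,
         1.00000000e+00]])}
```

View pics/top0.png

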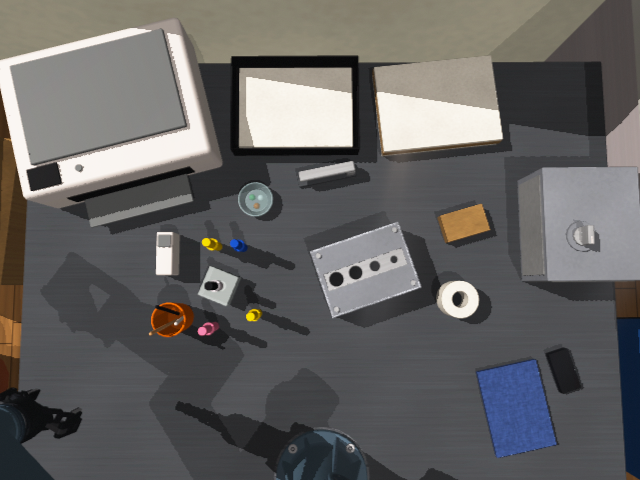

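View pics/scene0.png

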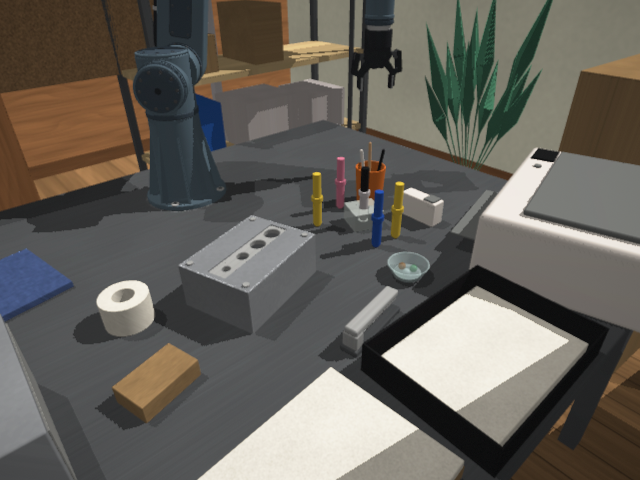

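View pics/wrist0.png

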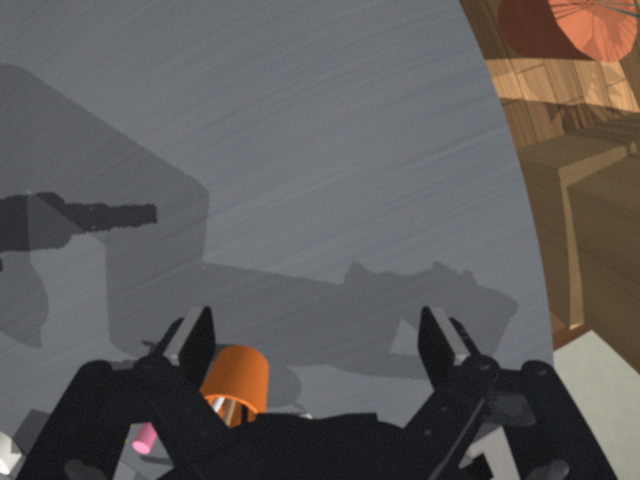

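```bash
cat > h.py <<'E'
import numpy as np,cv2,pickle
def ray(c,u,v):
    T=c["world_from_camera"];d=np.array([(u-c["cx"])/c["fx"],(v-c["cy"])/c["fy"],1.]);return T[:3,3],T[:3,:3]@d
def onz(c,u,v,z):
    o,d=ray(c,u,v);return o+d*(z-o[2])/d[2]
def proj(c,p):
    T=np.linalg.inv(c["world_from_camera"]);q=T[:3,:3]@np.array(p)+T[:3,3];return c["cx"]+c["fx"]*q[0]/q[2],c["cy"]+c["fy"]*q[1]/q[2]
def cloud(c):
    v,u=np.mgrid[:480,:640];d=c["depth"];P=np.stack([(u-c["cx"])/c["fx"]*d,(v-c["cy"])/c["fy"]*d,d],-1)
    T=c["world_from_camera"];return P@T[:3,:3].T+T[:3,3]
E
python3 - <<'E'
from h import *
o,d=pickle.load(open("s0.pkl","rb"))
t=d["top"];s=d["scene"];C=cloud(t)
print("table",C[400,400],C[230,150])
for (u,v) in [(345,310),(320,250),(400,290),(215,286),(220,300),(232,278),(211,285),(207,328),(168,250),(253,315),(237,244),(210,243)]: print(u,v,C[v,u].round(3))
# holes: dark
g=t["img"].mean(2)
for n,(u,v),in zip(range(4),[(336,279),(354,272),(375,266),(394,259)]):
    m=(g[v-12:v+13,u-12:u+13]<60).astype(np.uint8)
    k,l,st,ce=cv2.connectedComponentsWithStats(m);i=l[12,12]
    uu,vv=ce[i]+[u-12,v-12];print(n,uu,vv,st[i],onz(t,uu,vv,.092).round(4))
cv2.imwrite("pics/topz.png",cv2.resize(t["img"][200:350,130:430,::-1],None,fx=2.6,fy=2.6,interpolation=cv2.INTER_CUBIC))
cv2.imwrite("pics/sz.png",cv2.resize(s["img"][140:340,170:450,::-1],None,fx=2.8,fy=2.8,interpolation=cv2.INTER_CUBIC))
E
```

```text
table [ 0.17762973 -0.19386939  0.0011571 ] [ 0.60648099  0.43489717 -0.00447243]
345 310 [ 0.404 -0.056  0.089]
320 250 [0.545 0.001 0.09 ]
400 290 [ 0.45  -0.186  0.093]
215 286 [0.463 0.242 0.116]
220 300 [0.429 0.244 0.046]
232 278 [0.482 0.217 0.041]
211 285 [0.465 0.245 0.144]
207 328 [0.369 0.257 0.124]
168 250 [0.55  0.368 0.06 ]
253 315 [0.398 0.152 0.139]
237 244 [0.557 0.189 0.138]
210 243 [0.56  0.251 0.134]
0 336.0 278.9136690647482 [  6   6  13  13 139] [ 0.4769 -0.036   0.092 ]
1 355.275 272.34166666666664 [  8   7  12  12 120] [ 0.4919 -0.0815  0.092 ]
2 374.4107142857143 265.875 [ 8  8  8  9 56] [ 0.5067 -0.1267  0.092 ]
3 393.65 259.15 [10 10  5  6 20] [ 0.5221 -0.1723  0.092 ]
```

View pics/topz.png

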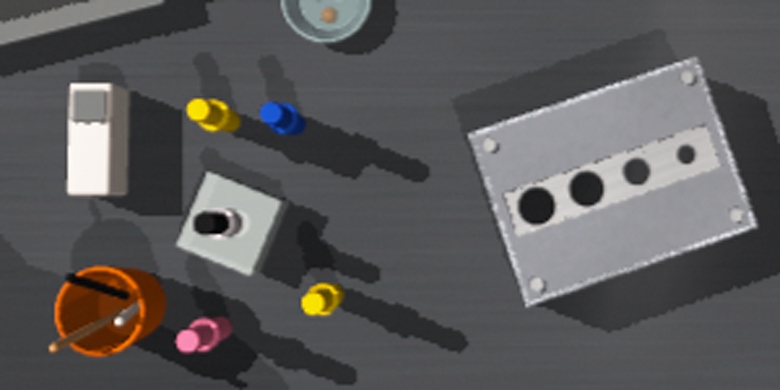

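View pics/sz.png

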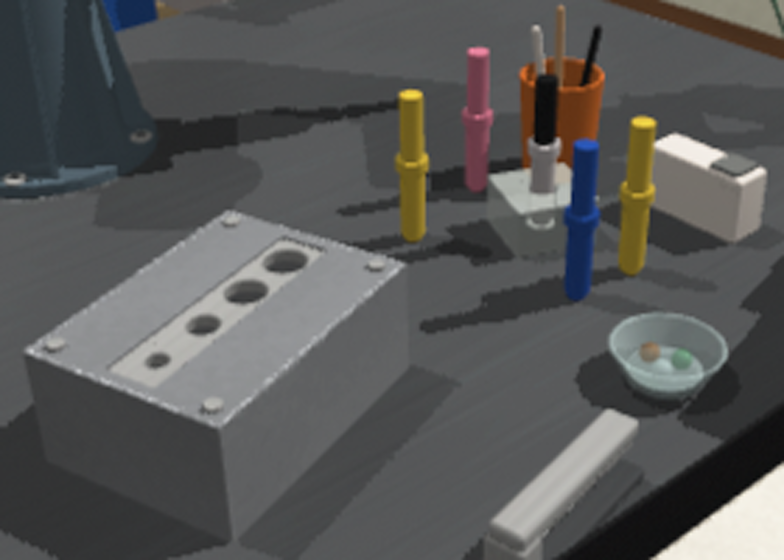

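Run:
```python
from h import *
from scipy.spatial.transform import Rotation as R
o,d=pickle.load(open("s0.pkl","rb"))
t=d["top"];s=d["scene"]
w,x,y,z=o["eef_rot"];print(R.from_quat([x,y,z,w]).as_matrix().round(3))
a=cv2.resize(t["img"][262:312,190:240,::-1],None,fx=10,fy=10,interpolation=cv2.INTER_NEAREST)
b=cv2.resize(s["img"][155:235,335:395,::-1],None,fx=7,fy=7,interpolation=cv2.INTER_NEAREST)
a=cv2.copyMakeBorder(a,0,max(0,560-500),0,0,cv2.BORDER_CONSTANT)[:560]
b=cv2.copyMakeBorder(b,0,0,0,0,cv2.BORDER_CONSTANT)[:560]
cv2.imwrite("pics/sp.png",np.hstack([a,b])[:,:800])
print("nominal proj",[np.round(proj(s,(.463,.245,zz)),1) for zz in(.15,.09,.08,.045)])
for n,c,(u,v) in(("top",t,(211,286)),("scene",s,(365,180))):
    g=c["img"].max(2);m=(g<45).astype(np.uint8);k,l,st,ce=cv2.connectedComponentsWithStats(m);i=l[v,u];print(n,st[i],ce[i])
    ys,xs=np.nonzero(l==i)
    for r in range(ys.min(),ys.max()+1): print(r,xs[ys==r].min(),xs[ys==r].max(),end="; ")
    print()
```

```text
[[-0.001  0.41   0.912]
 [-0.001  0.912 -0.41 ]
 [-1.    -0.002 -0.   ]]
nominal proj [array([363. , 166.7]), array([362. , 189.8]), array([361.9, 193.5]), array([361.3, 206.2])]
top [205 282  13   8  86] [210.91860465 285.61627907]
282 208 213; 283 206 216; 284 206 216; 285 205 217; 286 205 217; 287 205 217; 288 206 216; 289 207 214; 
scene [361 167   8  25 176] [364.32954545 178.53409091]
167 363 367; 168 362 368; 169 362 368; 170 362 368; 171 361 368; 172 361 368; 173 361 368; 174 361 368; 175 361 368; 176 361 368; 177 361 368; 178 361 368; 179 361 367; 180 361 368; 181 361 367; 182 361 367; 183 361 367; 184 361 367; 185 361 367; 186 361 367; 187 361 367; 188 361 367; 189 361 367; 190 361 366; 191 363 364;
```

View pics/sp.png

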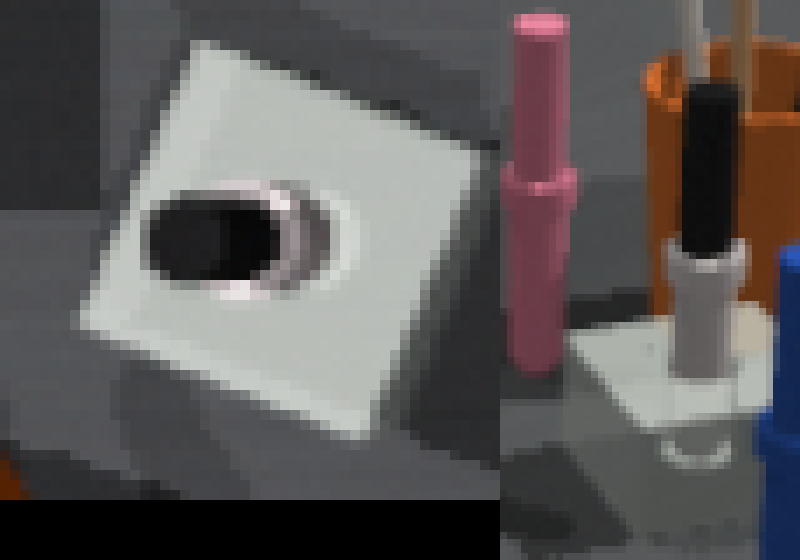

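Run:
```python
from h import *
from scipy.optimize import least_squares
o,d=pickle.load(open("s0.pkl","rb"))
t=d["top"];s=d["scene"]
print("top disc",onz(t,209.0,285.7,.15))
# axis: unknown x,y (vertical); residuals: top disc px + scene column at z=.12
def f(p): 
    a=np.array(proj(t,(*p,.15)))-[209.0,285.7]; b=proj(s,(*p,.12)); c=proj(s,(*p,.15))
    return [*a,b[0]-364.4]
r=least_squares(f,[.463,.245]);print(r.x,r.fun,proj(s,(*r.x,.15)),proj(s,(*r.x,.08)))
# neighbours in top (tops z=.14)
for n,(u,v) in dict(y1=(207,242),blue=(235,243),pink=(204,329),y2=(251,316)).items(): print(n,onz(t,u,v,.14).round(3))
print("cup",onz(t,171,319,.1).round(3))
print("stand corners",[onz(t,190+a/10,262+b/10,.045).round(3)[:2] for a,b in((200,40),(480,150),(370,440),(78,322))])
# collar in top: expect
p=r.x
for zz,rr in((.15,.01),(.09,.01425),(.08,.01425)):
  q=[proj(t,(p[0]+rr*np.cos(a),p[1]+rr*np.sin(a),zz)) for a in np.linspace(0,6.28,40)];q=np.array(q);print(zz,q.min(0).round(1),q.max(0).round(1))
```

```text
top disc [0.46382962 0.24808664 0.15      ]
[0.46444218 0.24868461] [-0.26623428 -0.27447258 -0.40732035] (np.float64(364.502738348304), np.float64(166.48461341160467)) (np.float64(363.3356069655555), np.float64(193.20702143438356))
y1 [0.562 0.256 0.14 ]
blue [0.559 0.193 0.14 ]
pink [0.368 0.26  0.14 ]
y2 [0.396 0.156 0.14 ]
cup [0.388 0.346 0.1  ]
stand corners [array([0.511, 0.27 ]), array([0.484, 0.201]), array([0.414, 0.228]), array([0.443, 0.299])]
0.15 [204.2 280.9] [213.2 289.9]
0.09 [208.4 279.2] [220.6 291.4]
0.08 [209.4 279.3] [221.4 291.4]
```

Request:
{"op": "drive_tool", "data": {
  "increments": [
    [0, -0.0157, 0.0321, 0, 0, 0, 0.2],
    [0, -0.0157, 0.0321, 0, 0, 0, 0.2],
    [0, -0.0157, 0.0321, 0, 0, 0, 0.2],
    [0, -0.0157, 0.0321, 0, 0, 0, 0.2],
    [0, -0.0157, 0.0321, 0, 0, 0, 0.2],
    [0, -0.0157, 0.0321, 0, 0, 0, 0.2],
    [0, -0.0157, 0.0321, 0, 0, 0, 0.2],
    [0, -0.0157, 0.0321, 0, 0, 0, 0.2],
    [0, -0.0157, 0.0321, 0, 0, 0, 0.2],
    [0, -0.0157, 0.0321, 0, 0, 0, 0.2]
  ]
}}

```text
time_s: 1.4
eef_pos: [0.4647, 0.2485, 0.2064]
eef_rot: [0.691, 0.148, 0.691, -0.148]
wrist_force: [1.4, 0.9, 0.8]
opening: 0.602
```

```bash
cat > look.py <<'E'
import sys
from bench import ctrl,camera
from h import *
from scipy.spatial.transform import Rotation as R
o=ctrl.get_obs();w,x,y,z=o["eef_rot"];M=R.from_quat([x,y,z,w]).as_matrix()
print(o["time_s"],o["eef_pos"].round(4),M.round(3).tolist(),o["wrist_force"].round(1),round(o["opening"],3))
d={}
for n in sys.argv[2:]:
    d[n]=camera(n);cv2.imwrite(f"pics/{n}{sys.argv[1]}.png",d[n]["img"][:,:,::-1])
pickle.dump((o,d),open(f"s{sys.argv[1]}.pkl","wb"))
E
python3 look.py 1 wrist top
```

```text
1.4 [0.4647 0.2485 0.2064] [[-0.0, 0.41, 0.912], [-0.0, 0.912, -0.41], [-1.0, -0.0, -0.0]] [1.4 0.9 0.8] 0.602
```

View pics/wrist1.png

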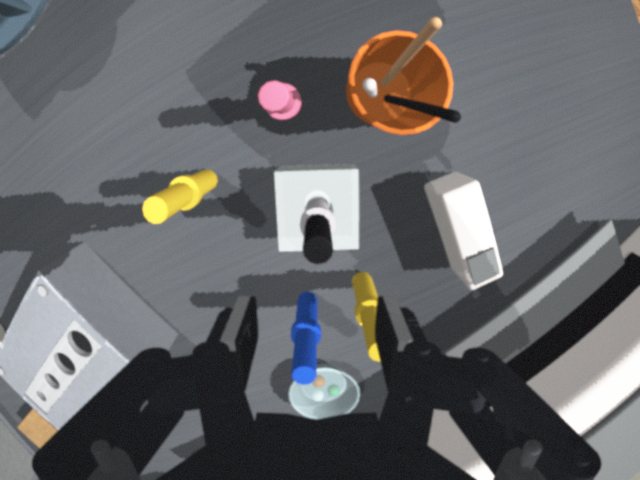

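```bash
cat >> h.py <<'E'
from scipy.spatial.transform import Rotation as R
def pose(o):
    w,x,y,z=o["eef_rot"];T=np.eye(4);T[:3,:3]=R.from_quat([x,y,z,w]).as_matrix();T[:3,3]=o["eef_pos"];return T
def wz(o,c,u,v,z):
    T=pose(o)@c["hand_eye"];a=np.array([(u-c["cx"]),(v-c["cy"])])/c["fx"];r=np.hypot(*a);k=np.sinc(r/np.pi)
    d=T[:3,:3]@np.array([a[0]*k,a[1]*k,np.cos(r)]);p=T[:3,3];return p+d*(z-p[2])/d[2]
E
python3 - <<'E'
from h import *
o,d=pickle.load(open("s1.pkl","rb"));c=d["wrist"]
g=c["img"].max(2);m=(g<50).astype(np.uint8);k,l,st,ce=cv2.connectedComponentsWithStats(m);i=l[245,317];print(st[i],ce[i])
ys,xs=np.nonzero(l==i)
for r in range(ys.min(),ys.max()+1): print(r,xs[ys==r].min(),xs[ys==r].max(),end="; ")
print()
cv2.imwrite("pics/wz1.png",cv2.resize(c["img"][160:280,260:380,::-1],None,fx=5,fy=5,interpolation=cv2.INTER_CUBIC))
cv2.imwrite("pics/wz2.png",cv2.resize(c["img"][260:460,0:160,::-1],None,fx=3,fy=3,interpolation=cv2.INTER_CUBIC))
E
```

```text
[ 305  216   26   47 1011] [316.97428289 239.36894164]
216 312 320; 217 311 322; 218 310 323; 219 308 325; 220 308 325; 221 307 326; 222 307 326; 223 307 326; 224 307 327; 225 306 327; 226 306 327; 227 306 327; 228 306 327; 229 306 328; 230 306 328; 231 306 328; 232 306 328; 233 306 328; 234 306 328; 235 305 328; 236 306 329; 237 305 329; 238 305 329; 239 305 329; 240 305 329; 241 305 329; 242 305 327; 243 305 328; 244 305 328; 245 305 329; 246 305 329; 247 305 330; 248 305 330; 249 305 330; 250 305 330; 251 305 330; 252 305 330; 253 305 330; 254 305 329; 255 305 329; 256 307 328; 257 308 328; 258 308 327; 259 309 326; 260 310 325; 261 313 322; 262 316 317;
```

View pics/wz1.png

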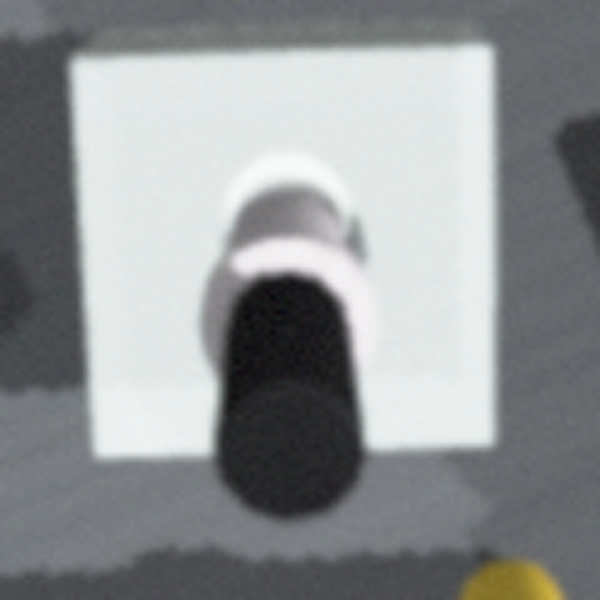

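View pics/wz2.png

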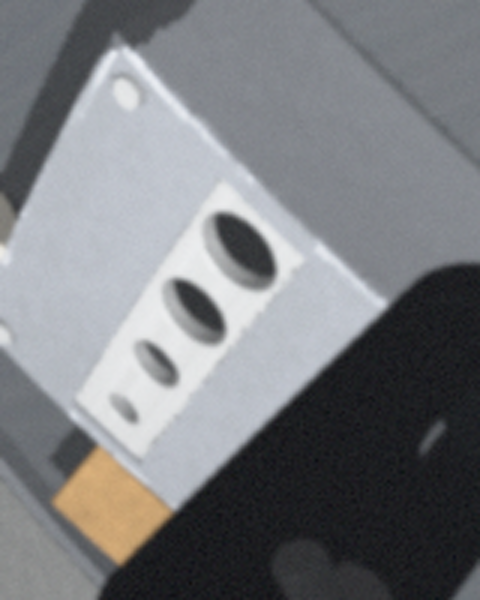

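Run:
```python
from h import *
o,d=pickle.load(open("s1.pkl","rb"));c=d["wrist"]
print(o["eef_pos"]);p=wz(o,c,317.8,249.5,.15);print(p)
print("in tool",(pose(o)[:3,:3].T@(p-o["eef_pos"])).round(4))
print("base of stem",wz(o,c,260+285/5,160+300/5,.09))
```

```text
[0.46469905 0.24847476 0.2063517 ]
[0.46417343 0.24836038 0.15      ]
in tool [ 0.0564 -0.0003 -0.0004]
base of stem [0.46095225 0.24934834 0.09      ]
```

Request:
{"op": "drive_tool", "data": {
  "increments": [
    [0.025, 0, 0, 0, 0, 0, 0.2],
    [0.025, 0, 0, 0, 0, 0, 0.2],
    [0.025, 0, 0, 0, 0, 0, 0.2],
    [0.012, 0, 0, 0, 0, 0, 0.2],
    [0.006, 0, 0, 0, 0, 0, 0.2],
    [0, 0, 0, 0, 0, 0, 0.2]
  ]
}}

```text
time_s: 2.25
eef_pos: [0.4643, 0.2497, 0.1138]
eef_rot: [0.691, 0.148, 0.691, -0.148]
wrist_force: [0.0, 0.6, 0.3]
opening: 0.595
```

Request:
{"op": "drive_tool", "data": {
  "increments": [
    [0, 0, 0, 0, 0, 0, -1],
    [0, 0, 0, 0, 0, 0, -1],
    [0, 0, 0, 0, 0, 0, -1],
    [0, 0, 0, 0, 0, 0, -1],
    [0, 0, 0, 0, 0, 0, -1],
    [0, 0, 0, 0, 0, 0, -1],
    [0, 0, 0, 0, 0, 0, -1]
  ]
}}

```text
time_s: 3.12
eef_pos: [0.4651, 0.2497, 0.1147]
eef_rot: [0.692, 0.149, 0.691, -0.148]
wrist_force: [0.8, -0.1, 6.0]
opening: 0.201
```

Request:
{"op": "drive_tool", "data": {
  "increments": [
    [-0.015, 0, 0, 0, 0, 0, -1],
    [-0.03, 0, 0, 0, 0, 0, -1],
    [-0.035, 0, 0, 0, 0, 0, -1],
    [-0.03, 0, 0, 0, 0, 0, -1],
    [0, 0, 0, 0, 0, 0, -1],
    [0, 0, 0, 0, 0, 0, -1]
  ]
}}

```text
time_s: 3.88
eef_pos: [0.4635, 0.2493, 0.2227]
eef_rot: [0.691, 0.148, 0.692, -0.149]
wrist_force: [0.3, 0.5, -1.7]
opening: 0.196
```

```bash
python3 look.py 2 wrist scene top
```

```text
3.875 [0.4635 0.2493 0.2227] [[-0.001, 0.41, 0.912], [-0.0, 0.912, -0.41], [-1.0, -0.001, -0.001]] [ 0.3  0.5 -1.7] 0.196
```

View pics/scene2.png

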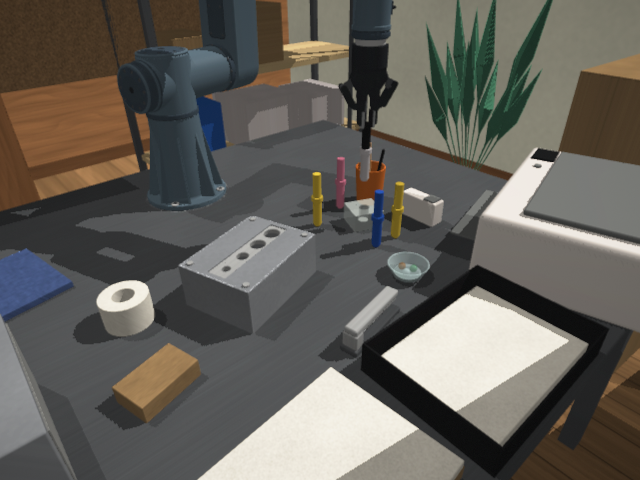

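View pics/wrist2.png

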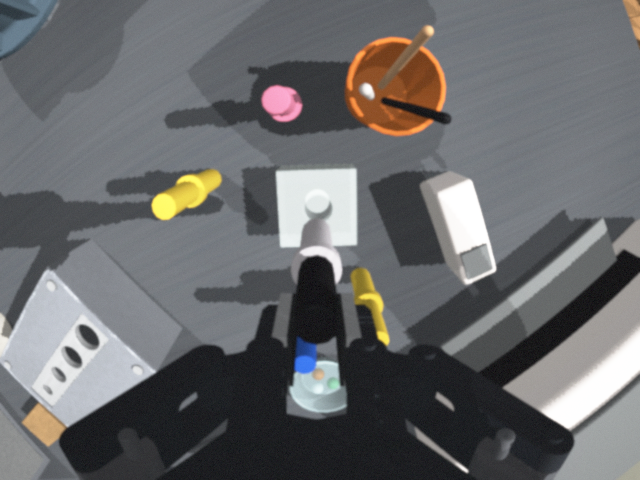

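```bash
cat >> h.py <<'E'
def wproj(c,pt):  # tool coords -> pixel
    T=np.linalg.inv(c["hand_eye"]);q=T[:3,:3]@np.array(pt)+T[:3,3];r=np.hypot(q[0],q[1]);th=np.arctan2(r,q[2]);return c["cx"]+c["fx"]*th*q[0]/r,c["cy"]+c["fx"]*th*q[1]/r
def circ(c,x,rad,oy=0,oz=0):
    return np.array([wproj(c,(x,oy+rad*np.cos(a),oz+rad*np.sin(a))) for a in np.linspace(0,2*np.pi,60)])
E
python3 - <<'E'
from h import *
o,d=pickle.load(open("s2.pkl","rb"));c=d["wrist"];s=d["scene"]
L=o["eef_pos"][2]-.118
im=c["img"][:,:,::-1].copy();k=5;x0,y0=260,180
z=cv2.resize(im[y0:y0+120,x0:x0+120],None,fx=k,fy=k,interpolation=cv2.INTER_CUBIC)
for h,r in((0,.0075),(.007,.011),(.07,.01425),(.08,.01425),(.14,.01)):
    q=((circ(c,L-h,r)-[x0,y0]+.5)*k).astype(int);cv2.polylines(z,[q],True,(0,255,0) if h in(0,.08) else (0,0,255),1)
z2=cv2.resize(s["img"][110:200,335:395,::-1],None,fx=6.66,fy=6.66,interpolation=cv2.INTER_CUBIC)[:600]
for h in np.arange(0,.14,.01):
    u,v=proj(s,(*o["eef_pos"][:2],.118+h));cv2.circle(z2,(int((u-335+.5)*6.66),int((v-110+.5)*6.66)),2,(0,255,0),-1)
z2=cv2.resize(z2,None,fx=.5,fy=1) if 0 else z2[:, 100:300]
cv2.imwrite("pics/t2.png",np.hstack([z,z2[:600]]) if z2.shape[0]==600 else z); print(z2.shape)
if z2.shape[0]!=600: cv2.imwrite("pics/t2.png",np.hstack([z,cv2.copyMakeBorder(z2,0,600-z2.shape[0],0,0,0)]))
E
```

```text
(599, 200, 3)
```

View pics/t2.png

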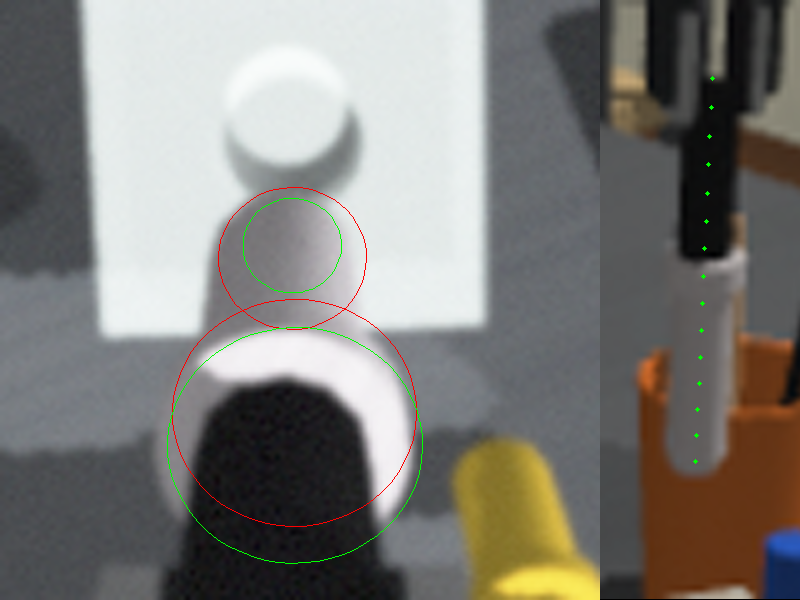

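Request:
{"op": "drive_tool", "data": {
  "increments": [
    [0, -0.0255, 0.0129, 0, 0, 0, -1],
    [0, -0.0255, 0.0129, 0, 0, 0, -1],
    [0, -0.0255, 0.0129, 0, 0, 0, -1],
    [0, -0.0255, 0.0129, 0, 0, 0, -1],
    [0, -0.0255, 0.0129, 0, 0, 0, -1],
    [0, -0.0255, 0.0129, 0, 0, 0, -1],
    [0, -0.0255, 0.0129, 0, 0, 0, -1],
    [0, -0.0255, 0.0129, 0, 0, 0, -1],
    [0, -0.0255, 0.0129, 0, 0, 0, -1],
    [0, -0.0255, 0.0129, 0, 0, 0, -1]
  ]
}}

```text
time_s: 5.28
eef_pos: [0.4766, -0.0367, 0.2225]
eef_rot: [0.691, 0.148, 0.692, -0.148]
wrist_force: [0.8, -0.5, -1.1]
opening: 0.199
```

Request:
{"op": "drive_tool", "data": {
  "increments": [
    [0, 0, 0, 0, 0, 0, -1],
    [0, 0, 0, 0, 0, 0, -1]
  ]
}}

```text
time_s: 5.52
eef_pos: [0.4768, -0.0355, 0.2229]
eef_rot: [0.691, 0.149, 0.692, -0.148]
wrist_force: [1.0, -0.8, -0.5]
opening: 0.199
```

```bash
python3 look.py 3 wrist scene
```

```text
5.525 [ 0.4768 -0.0355  0.2229] [[-0.001, 0.411, 0.912], [0.001, 0.912, -0.411], [-1.0, 0.0, -0.002]] [ 1.  -0.8 -0.5] 0.199
```

View pics/wrist3.png

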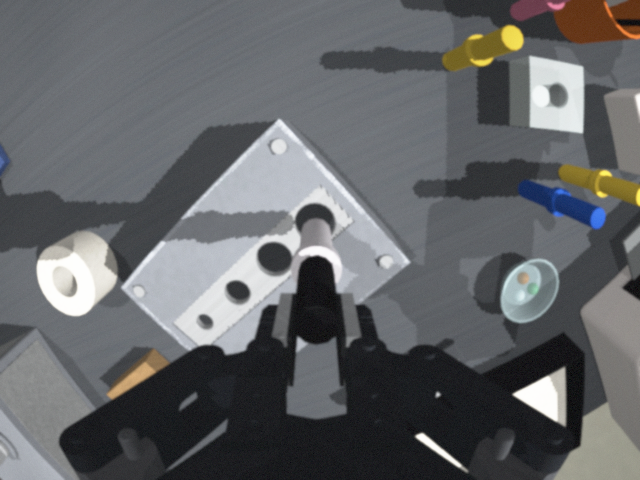

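View pics/scene3.png

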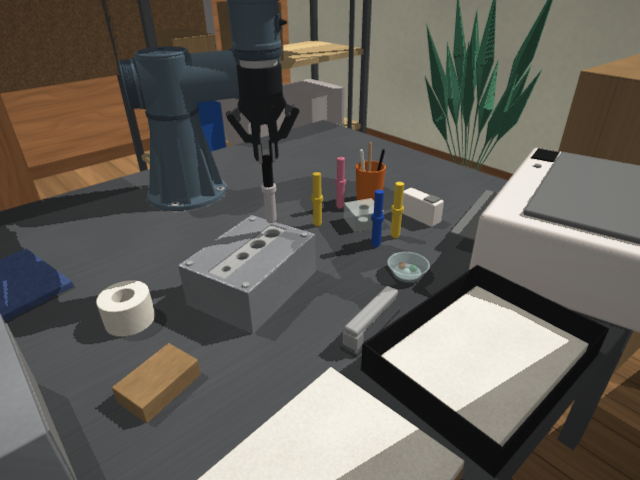

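```bash
cat > ov.py <<'E'
import sys
from h import *
n=sys.argv[1];holes=[(.4769,-.036),(.4919,-.0815),(.5067,-.1267),(.5221,-.1723)]
o,d=pickle.load(open(f"s{n}.pkl","rb"));c=d["wrist"];T=pose(o)
L=.1047;x0,y0,k=170,170,4
z=cv2.resize(c["img"][y0:y0+150,x0:x0+190,::-1],None,fx=k,fy=k,interpolation=cv2.INTER_CUBIC)
def dr(q,col): cv2.polylines(z,[((q-[x0,y0]+.5)*k).astype(int)],True,col,1)
for h,r in((0,.0075),(.007,.011),(.08,.01425)): dr(circ(c,L-h,r),(0,255,0))
for (X,Y),r in zip(holes,(.017,.016,.01225,.008)):
    q=[]
    for a in np.linspace(0,2*np.pi,50):
        p=T[:3,:3].T@(np.array([X+r*np.cos(a),Y+r*np.sin(a),.092])-T[:3,3]);q.append(wproj(c,p))
    dr(np.array(q),(0,0,255))
cv2.imwrite(f"pics/ov{n}.png",z)
E
python3 ov.py 3
```

```text
(no output)
```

View pics/ov3.png

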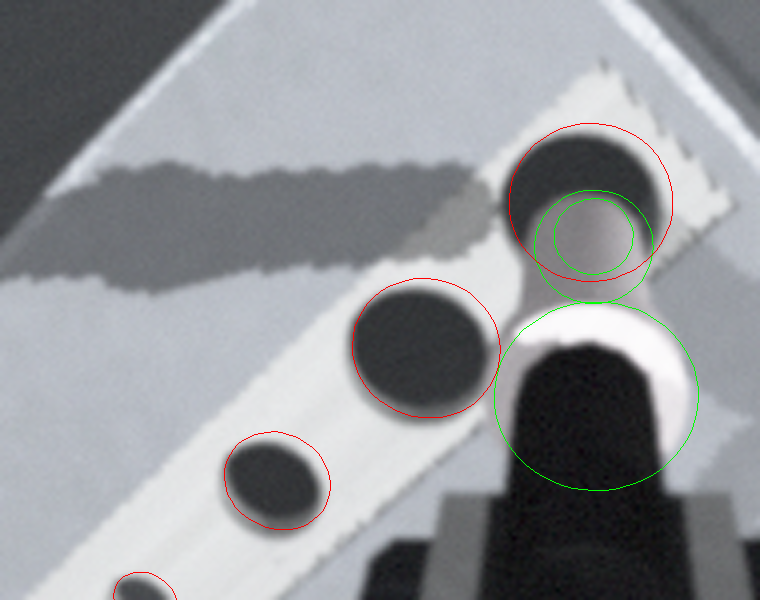

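Request:
{"op": "drive_tool", "data": {
  "increments": [
    [0.018, 0, 0, 0, 0, 0, -1],
    [0.018, 0, 0, 0, 0, 0, -1],
    [0.02, 0, 0, 0, 0, 0, -1],
    [0, 0, 0, 0, 0, 0, -1],
    [0, 0, 0, 0, 0, 0, -1],
    [0, 0, 0, 0, 0, 0, -1]
  ]
}}

```text
time_s: 6.38
eef_pos: [0.4779, -0.036, 0.1686]
eef_rot: [0.692, 0.148, 0.691, -0.148]
wrist_force: [0.9, -0.9, -1.1]
opening: 0.196
```

```bash
python3 look.py 4 wrist scene
python3 - <<'E'
import cv2
a=cv2.imread("pics/wrist4.png")[150:370,150:430];b=cv2.imread("pics/scene4.png")[130:350,170:390]
import numpy as np
cv2.imwrite("pics/c4.png",cv2.resize(np.hstack([a,b]),None,fx=1.6,fy=1.6))
E
```

```text
6.375 [ 0.4779 -0.036   0.1686] [[0.002, 0.41, 0.912], [-0.001, 0.912, -0.41], [-1.0, 0.0, 0.002]] [ 0.9 -0.9 -1.1] 0.196
```

View pics/c4.png

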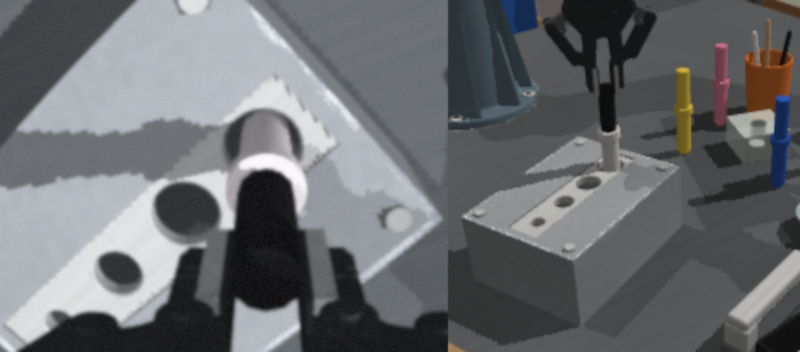

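Request:
{"op": "drive_tool", "data": {
  "increments": [
    [-0.025, 0, 0, 0, 0, 0, -1],
    [-0.02, 0, 0, 0, 0, 0, -1],
    [0, 0, 0, 0, 0, 0, -1],
    [0, -0.0177, 0.0162, 0, 0, 0, -1],
    [0, -0.0176, 0.0162, 0, 0, 0, -1],
    [0, 0, 0, 0, 0, 0, -1],
    [0, 0, 0, 0, 0, 0, -1]
  ]
}}

```text
time_s: 7.35
eef_pos: [0.4917, -0.0808, 0.2118]
eef_rot: [0.691, 0.149, 0.692, -0.148]
wrist_force: [-0.5, -0.8, -0.2]
opening: 0.199
```

```bash
python3 look.py 5 wrist; python3 ov.py 5
```

```text
7.35 [ 0.4917 -0.0808  0.2118] [[-0.001, 0.411, 0.912], [0.001, 0.912, -0.411], [-1.0, 0.0, -0.002]] [-0.5 -0.8 -0.2] 0.199
```

View pics/ov5.png

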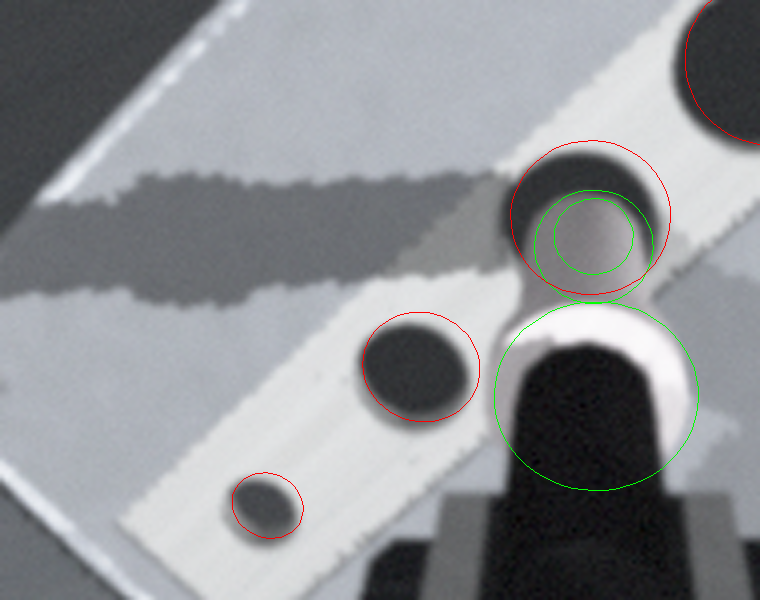

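Request:
{"op": "drive_tool", "data": {
  "increments": [
    [0.018, 0, 0.0005, 0, 0, 0, -1],
    [0.02, 0, 0.0005, 0, 0, 0, -1],
    [0.02, 0, 0, 0, 0, 0, -1],
    [0.01, 0, 0, 0, 0, 0, -1],
    [0.004, 0, 0, 0, 0, 0, -1],
    [0, 0, 0, 0, 0, 0, -1]
  ]
}}

```text
time_s: 8.15
eef_pos: [0.4933, -0.0818, 0.1406]
eef_rot: [0.691, 0.148, 0.691, -0.148]
wrist_force: [0.1, 0.2, -0.8]
opening: 0.194
```

Request:
{"op": "drive_tool", "data": {
  "increments": [
    [0.006, 0, 0, 0, 0, 0, -1],
    [0.004, 0, 0, 0, 0, 0, -1],
    [0.002, 0, 0, 0, 0, 0, -1],
    [0, 0, 0, 0, 0, 0, -1]
  ]
}}

```text
time_s: 8.65
eef_pos: [0.4931, -0.0819, 0.1284]
eef_rot: [0.691, 0.148, 0.691, -0.148]
wrist_force: [0.2, 0.1, -1.6]
opening: 0.2
```

Request:
{"op": "drive_tool", "data": {
  "increments": [
    [0.002, 0, 0, 0, 0, 0, -1],
    [0.002, 0, 0, 0, 0, 0, -1],
    [0, 0, 0, 0, 0, 0, -1]
  ]
}}

```text
time_s: 9.02
eef_pos: [0.4931, -0.0818, 0.1244]
eef_rot: [0.691, 0.148, 0.691, -0.148]
wrist_force: [0.5, -0.1, -1.6]
opening: 0.2
```

Request:
{"op": "drive_tool", "data": {
  "increments": [
    [0.002, 0, 0, 0, 0, 0, -1],
    [0.002, 0, 0, 0, 0, 0, -1],
    [0.002, 0, 0, 0, 0, 0, -1],
    [0, 0, 0, 0, 0, 0, -1]
  ]
}}

```text
time_s: 9.52
eef_pos: [0.493, -0.0818, 0.1183]
eef_rot: [0.691, 0.148, 0.692, -0.148]
wrist_force: [-0.0, -0.1, -1.2]
opening: 0.2
```

```bash
python3 look.py 6 wrist scene
python3 - <<'E'
import cv2
a=cv2.imread("pics/wrist6.png")[150:370,150:430];b=cv2.imread("pics/scene6.png")[130:350,170:390]
import numpy as np
cv2.imwrite("pics/c6.png",cv2.resize(np.hstack([a,b]),None,fx=1.6,fy=1.6))
E
```

```text
9.525 [ 0.493  -0.0818  0.1183] [[-0.0, 0.41, 0.912], [0.0, 0.912, -0.41], [-1.0, -0.0, -0.0]] [-0.  -0.1 -1.2] 0.2
```

View pics/c6.png

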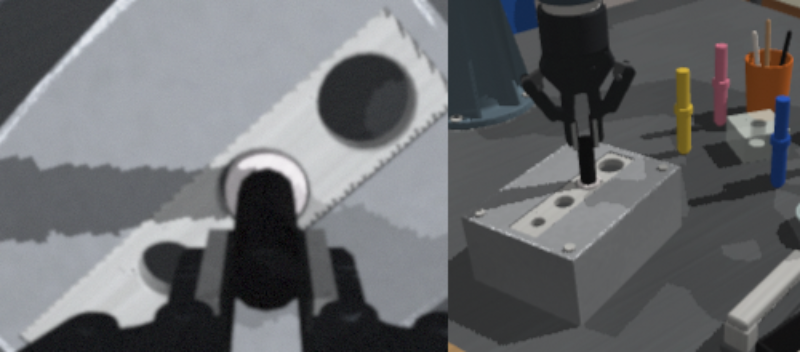

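Run:
```python
import cv2
a=cv2.imread("pics/wrist6.png")[230:300,270:360]
cv2.imwrite("pics/z6.png",cv2.resize(a,None,fx=8,fy=8,interpolation=cv2.INTER_CUBIC))
```

```text
(no output)
```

View pics/z6.png

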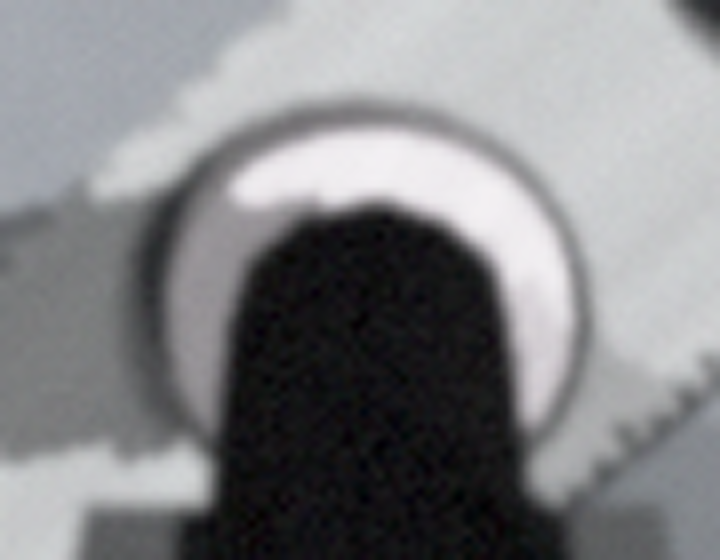

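Request:
{"op": "drive_tool", "data": {
  "increments": [
    [-0.02, 0, 0, 0, 0, 0, -1],
    [-0.03, 0, 0, 0, 0, 0, -1],
    [-0.03, 0, 0, 0, 0, 0, -1],
    [-0.01, 0, 0, 0, 0, 0, -1],
    [0, 0, 0, 0, 0, 0, -1],
    [0, -0.018, 0.0162, 0, 0, 0, -1],
    [0, -0.0181, 0.0163, 0, 0, 0, -1],
    [0, 0, 0, 0, 0, 0, -1],
    [0, 0, 0, 0, 0, 0, -1]
  ]
}}

```text
time_s: 10.75
eef_pos: [0.5078, -0.1286, 0.2078]
eef_rot: [0.691, 0.149, 0.692, -0.149]
wrist_force: [0.3, 0.9, -1.2]
opening: 0.199
```

```bash
python3 look.py 7 wrist; python3 ov.py 7
```

```text
10.75 [ 0.5078 -0.1286  0.2078] [[-0.001, 0.411, 0.911], [0.001, 0.911, -0.411], [-1.0, 0.0, -0.002]] [ 0.3  0.9 -1.2] 0.199
```

View pics/ov7.png

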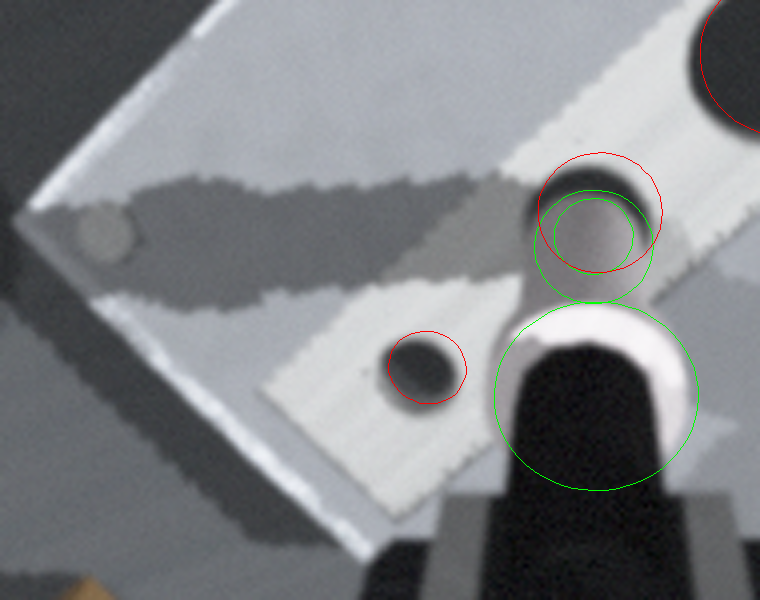

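Request:
{"op": "drive_tool", "data": {
  "increments": [
    [0.008, 0, 0, 0, 0, 0, -1],
    [0.004, 0, 0, 0, 0, 0, -1],
    [0.003, 0, 0, 0, 0, 0, -1],
    [0.003, 0, 0, 0, 0, 0, -1],
    [0, 0, 0, 0, 0, 0, -1]
  ]
}}

```text
time_s: 11.42
eef_pos: [0.5079, -0.128, 0.1904]
eef_rot: [0.691, 0.148, 0.692, -0.148]
wrist_force: [-0.9, -0.3, -0.8]
opening: 0.196
```

Request:
{"op": "drive_tool", "data": {
  "increments": [
    [0.003, 0, 0, 0, 0, 0, -1],
    [0.003, 0, 0, 0, 0, 0, -1],
    [0, 0, 0, 0, 0, 0, -1]
  ]
}}

```text
time_s: 11.8
eef_pos: [0.5079, -0.128, 0.1843]
eef_rot: [0.691, 0.148, 0.692, -0.148]
wrist_force: [0.3, -0.3, -1.7]
opening: 0.196
```

Request:
{"op": "drive_tool", "data": {
  "increments": [
    [0.005, 0, 0, 0, 0, 0, -1],
    [0.005, 0, 0, 0, 0, 0, -1],
    [0.005, 0, 0, 0, 0, 0, -1],
    [0, 0, 0, 0, 0, 0, -1]
  ]
}}

```text
time_s: 12.3
eef_pos: [0.5077, -0.128, 0.1689]
eef_rot: [0.691, 0.148, 0.692, -0.148]
wrist_force: [0.3, 0.2, -1.6]
opening: 0.195
```

Request:
{"op": "drive_tool", "data": {
  "increments": [
    [0.005, 0, 0, 0, 0, 0, -1],
    [0.005, 0, 0, 0, 0, 0, -1],
    [0.005, 0, 0, 0, 0, 0, -1],
    [0, 0, 0, 0, 0, 0, -1]
  ]
}}

```text
time_s: 12.8
eef_pos: [0.5076, -0.1279, 0.154]
eef_rot: [0.691, 0.148, 0.692, -0.148]
wrist_force: [-0.7, -0.5, -0.3]
opening: 0.199
```

Request:
{"op": "drive_tool", "data": {
  "increments": [
    [0.005, 0, 0, 0, 0, 0, -1],
    [0.005, 0, 0, 0, 0, 0, -1],
    [0.005, 0, 0, 0, 0, 0, -1],
    [0, 0, 0, 0, 0, 0, -1]
  ]
}}

```text
time_s: 13.3
eef_pos: [0.5076, -0.1279, 0.1389]
eef_rot: [0.691, 0.148, 0.692, -0.148]
wrist_force: [0.6, -0.6, -1.8]
opening: 0.199
```

Nose depth is about 58 mm with no resistance, so I'll bring the collar to the bar in small steps.

Request:
{"op": "drive_tool", "data": {
  "increments": [
    [0.005, 0, 0, 0, 0, 0, -1],
    [0.003, 0, 0, 0, 0, 0, -1],
    [0, 0, 0, 0, 0, 0, -1]
  ]
}}

```text
time_s: 13.68
eef_pos: [0.5078, -0.128, 0.1312]
eef_rot: [0.691, 0.148, 0.692, -0.148]
wrist_force: [0.2, 0.6, -0.5]
opening: 0.195
```

Request:
{"op": "drive_tool", "data": {
  "increments": [
    [0.0015, 0, 0, 0, 0, 0, -1],
    [0.001, 0, 0, 0, 0, 0, -1],
    [0, 0, 0, 0, 0, 0, -1]
  ]
}}

```text
time_s: 14.05
eef_pos: [0.508, -0.1281, 0.129]
eef_rot: [0.691, 0.148, 0.691, -0.148]
wrist_force: [0.2, 0.2, -1.4]
opening: 0.196
```

Request:
{"op": "drive_tool", "data": {
  "increments": [
    [0.001, 0, 0, 0, 0, 0, -1],
    [0.0005, 0, 0, 0, 0, 0, -1],
    [0, 0, 0, 0, 0, 0, -1]
  ]
}}

```text
time_s: 14.42
eef_pos: [0.508, -0.1281, 0.1275]
eef_rot: [0.691, 0.148, 0.691, -0.148]
wrist_force: [0.2, 0.2, -0.5]
opening: 0.194
```

Request:
{"op": "drive_tool", "data": {
  "increments": [
    [0.001, 0, 0, 0, 0, 0, -1],
    [0, 0, 0, 0, 0, 0, -1]
  ]
}}

```text
time_s: 14.68
eef_pos: [0.5082, -0.1282, 0.1268]
eef_rot: [0.691, 0.148, 0.691, -0.148]
wrist_force: [1.4, 0.3, 0.4]
opening: 0.197
```

Request:
{"op": "drive_tool", "data": {
  "increments": [
    [0.001, 0, 0, 0, 0, 0, -1],
    [0, 0, 0, 0, 0, 0, -1]
  ]
}}

```text
time_s: 14.92
eef_pos: [0.5087, -0.1285, 0.1267]
eef_rot: [0.692, 0.148, 0.691, -0.149]
wrist_force: [-1.1, 0.6, 6.8]
opening: 0.192
```

```bash
python3 look.py 8 wrist scene
python3 - <<'E'
import cv2
a=cv2.imread("pics/wrist8.png")[150:370,150:430];b=cv2.imread("pics/scene8.png")[130:350,170:390]
import numpy as np
cv2.imwrite("pics/c8.png",cv2.resize(np.hstack([a,b]),None,fx=1.6,fy=1.6))
E
```

```text
14.925 [ 0.5087 -0.1285  0.1267] [[0.002, 0.41, 0.912], [-0.001, 0.912, -0.41], [-1.0, -0.0, 0.002]] [-1.1  0.6  6.8] 0.192
```

View pics/c8.png

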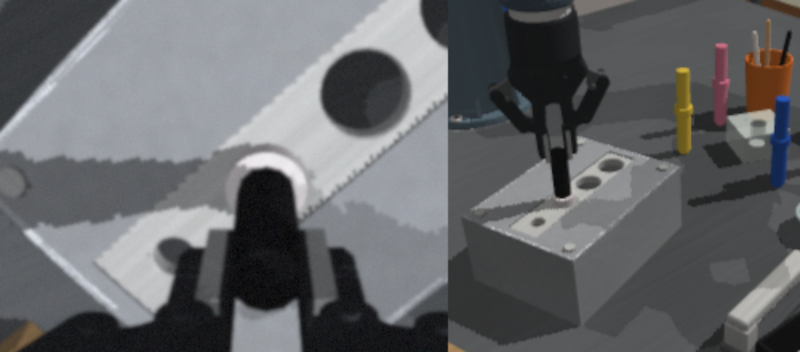

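Request:
{"op": "drive_tool", "data": {
  "increments": [
    [-0.0005, 0, 0, 0, 0, 0, -1],
    [0, 0, 0, 0, 0, 0, -0.5],
    [0, 0, 0, 0, 0, 0, -0.2],
    [0, 0, 0, 0, 0, 0, 0],
    [0, 0, 0, 0, 0, 0, 0.2],
    [0, 0, 0, 0, 0, 0, 0.2],
    [0, 0, 0, 0, 0, 0, 0.2]
  ]
}}

```text
time_s: 15.9
eef_pos: [0.508, -0.1281, 0.1261]
eef_rot: [0.691, 0.148, 0.691, -0.148]
wrist_force: [0.8, -0.4, 0.2]
opening: 0.6
```

Request:
{"op": "drive_tool", "data": {
  "increments": [
    [-0.02, 0, 0, 0, 0, 0, 0.2],
    [-0.03, 0, 0, 0, 0, 0, 0.2],
    [-0.03, 0, 0, 0, 0, 0, 0.2],
    [-0.03, 0, 0, 0, 0, 0, 0.2],
    [0, 0, 0, 0, 0, 0, 0.2],
    [0, 0, 0, 0, 0, 0, 0.2]
  ]
}}

```text
time_s: 16.65
eef_pos: [0.5076, -0.1279, 0.2352]
eef_rot: [0.691, 0.148, 0.692, -0.148]
wrist_force: [-1.3, 0.5, -0.9]
opening: 0.6
```

```bash
python3 look.py 9 wrist scene top
python3 - <<'E'
import cv2
a=cv2.imread("pics/wrist9.png")[150:370,150:430];b=cv2.imread("pics/scene9.png")[130:350,170:390]
import numpy as np
cv2.imwrite("pics/c9.png",cv2.resize(np.hstack([a,b]),None,fx=1.6,fy=1.6))
E
```

```text
16.65 [ 0.5076 -0.1279  0.2352] [[-0.001, 0.41, 0.912], [0.001, 0.912, -0.41], [-1.0, 0.0, -0.001]] [-1.3  0.5 -0.9] 0.6
```

View pics/c9.png

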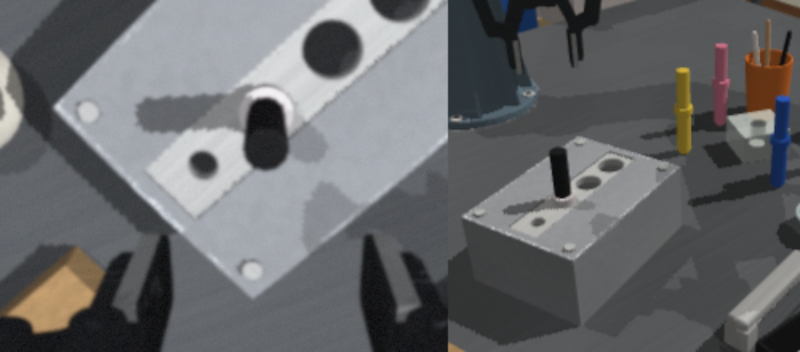

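View pics/scene9.png

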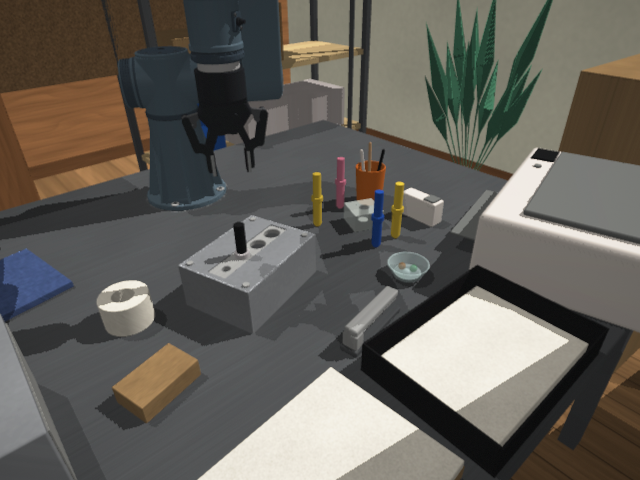

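Run:
```python
from h import *
o,d=pickle.load(open("s9.pkl","rb"));c=d["wrist"];s=d["scene"];T=pose(o)
z=cv2.resize(c["img"][190:270,280:360,::-1],None,fx=7,fy=7,interpolation=cv2.INTER_CUBIC)
z2=cv2.resize(s["img"][210:270,210:270,::-1],None,fx=9,fy=9,interpolation=cv2.INTER_CUBIC)[:,140:380]
for h,r in((.092,.01425),(.102,.01425),(.102,.01),(.162,.01)):
    q=np.array([wproj(c,T[:3,:3].T@(np.array([.5078+r*np.cos(a),-.1281+r*np.sin(a),h])-T[:3,3])) for a in np.linspace(0,6.28,50)])
    cv2.polylines(z,[((q-[280,190]+.5)*7).astype(int)],True,(0,255,0) if h==.162 else (0,0,255),1)
for h in np.arange(.102,.163,.01):
    for k in(-1,0,1):
        lat=s["world_from_camera"][:3,0]*k*.01
        u,v=proj(s,np.array([.5078,-.1281,h])+lat);cv2.circle(z2,(int((u-210+.5)*9)-140,int((v-210+.5)*9)),2,(0,255,0),-1)
z2=cv2.copyMakeBorder(z2,0,20,0,0,0)[:560]
cv2.imwrite("pics/f9.png",np.hstack([z,z2]))
```

```text
(no output)
```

View pics/f9.png

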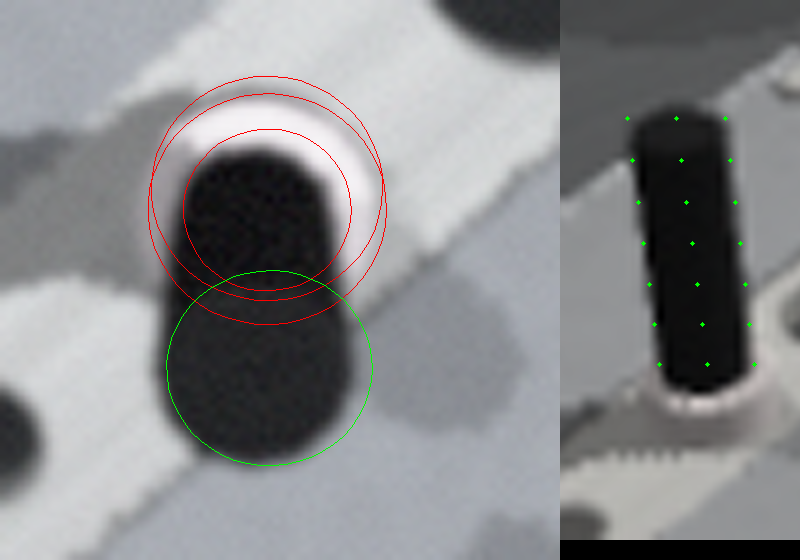

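View pics/top9.png

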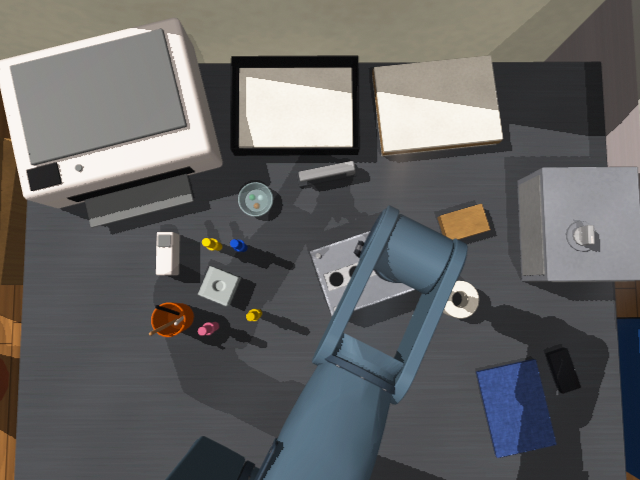

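```bash
python3 -c "
from bench import hand_in
print(hand_in())"
```

```text
the job is handed in; nothing more can be done
None
```

The spindle is hanging released and upright by its collar in hole2, the third hole, which is the one that matches. I handed the job in after about 17 s of the 54 s allowed. `hand_in` reports no verdict, so the result rests on my own checks below.

- **hole0:** I put the shank in about 28 mm deep, upright and without contact. I did not sink the collar here, since this hole is always too wide.
- **hole1:** The spindle went down about 78 mm with no resistance, and the picture showed the collar inside the hole. It is too wide.
- **hole2:** The shank passed freely until the collar met the bar with about 7 N, some 8 mm higher than I had reached in hole1. I let go there and moved the gripper straight up.
- **hole3:** I did not try it, because the match was already found.

**Last checks:** The final pictures show the collar on the bar, the stem parallel to vertical, and the open gripper well clear above it. By eye, the bystanders and look-alikes in view stand where they were. The arm hides part of the top view, but the scene view shows those too.

**Disagreement:** The wrist camera's projection was about 1–2 mm off from the arm's pose along the jaw direction. It was off by the same amount for the spindle and the holes, so I aligned on their relative position. My first hole positions from the top camera were also about 1 mm off, and I corrected them after the hole1 test.

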